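Set a straightedge against its locating pins

TASK

On the optics bench, slide the dark straightedge by its white knob, flat on the baseplate all the way, until its yellow-striped edge touches both red-capped pins at once with a light but definite push on each. Then slide it along those two pins until its end butts lightly against the green-capped stop pin, and let go, leaving it touching all three. The pins are delicate, so push gently (3 to 10 N on each pin you press), and do not disturb the other things.

Things in the scene. Friction and masses are not known exactly. Their poses are not given: they have to be found in the camera images.
- baseplate: Fixed aluminium baseplate with dark holes, 320 mm (its x) by 460 mm (its y), 12 mm thick, lying on the table. Origin at the centre of its underside (table height); z up.
- straightedge: Loose dark steel bar on the baseplate, 0.6 to 0.94 kg: 280 mm long (its y), 60 mm wide (x), 8 mm thick, square edges, slides easily (friction about 0.25), a yellow stripe along its +x edge, which faces the red pins at the start. Origin: centre of underside. Red pin touched: bush axis at x = 40 mm in its frame; stop touched: stop bush axis at y = +-150 mm. All rigid: force climbs fast past contact.
- knob (a point): Middle of the grip of the upright round white knob fixed to the straightedge: 24 mm diameter, 40 mm tall, top 48 mm above the straightedge's underside. This point is on the knob's axis, 33 mm above the underside, at x = -12 mm, y = 0 of the straightedge. Gripped lightly, the knob can turn between the fingers. Fingers opened wide towards the pins may hit them.
- pin_left: Locating pin on the baseplate, red cap, the left one (+y) of the two, about 140 mm apart: a fixed post carrying a stiff eccentric bush, the 20 mm wide, 18 mm tall capped cylinder that is touched. Origin and pose: the POST's axis, on the plate's top, 12 mm above the table. The bush's axis lies 4 mm from it in an unknown direction, so contact comes up to 4 mm sooner or later than this pose says.
- pin_right: Locating pin on the baseplate, red cap, the right one (-y) of the two: a fixed post carrying a stiff eccentric bush, the 20 mm wide, 18 mm tall capped cylinder that is touched. Origin and pose: the POST's axis, on the plate's top, 12 mm above the table. The bush's axis lies 4 mm from it in an unknown direction, so contact comes up to 4 mm sooner or later than this pose says.
- end_stop: Locating pin on the baseplate, green cap: the end stop, beyond the left or right end of the straightedge: a fixed post carrying a stiff eccentric bush, the 20 mm wide, 18 mm tall capped cylinder that is touched. Origin and pose: the POST's axis, on the plate's top, 12 mm above the table. The bush's axis lies 4 mm from it in an unknown direction, so contact comes up to 4 mm sooner or later than this pose says.
- spare_post: Locating pin on the baseplate, blue cap: not used, beyond the other end: a fixed post carrying a stiff eccentric bush, the 20 mm wide, 18 mm tall capped cylinder that is touched. Origin and pose: the POST's axis, on the plate's top, 12 mm above the table. The bush's axis lies 4 mm from it in an unknown direction, so contact comes up to 4 mm sooner or later than this pose says.
- lens_mount: Bystander: black lens mount, 36 x 50 mm foot, 55 mm tall, on the far part of the baseplate, behind the pins; origin at its underside.
- thumbscrew: Bystander: small brass screw standing on its 20 mm head, 22 mm tall, on the far part of the baseplate; origin at its underside.
- jar: Bystander: glass jar with black lid, 60 mm diameter, 95 mm tall, on the table right of the plate; origin at its underside.
- squat_bottle: Bystander: white bottle, 64 mm diameter, 120 mm tall, on the table right of the plate; origin at its underside.
- beaker: Bystander: clear beaker, 100 mm diameter, 120 mm tall, on the table left of the plate; origin at its underside.
- tape_roll: Bystander: black ring of tape, 90 mm diameter, 19 mm high, flat on the table left of the plate; origin at its underside.

How it is judged (in metres and radians):
On the way, in this order (a step that is already met when the one before it is completed fails the run):
1. the straightedge, flat on the plate, presses on both red pins at once with its yellow-striped edge (more than 2 N on each) (contact force between straightedge and pin_left above 2 N and contact force between straightedge and pin_right above 2 N and z of straightedge in the frame of baseplate below 0.015 m and angle between straightedge's own z axis and vertical below 0.04 rad and x of pin_left_bush_c0 in the frame of straightedge between 0.037 and 0.0415 m and y of pin_left_bush_c0 in the frame of straightedge between -0.138 and 0.138 m and x of pin_right_bush_c0 in the frame of straightedge between 0.037 and 0.0415 m and y of pin_right_bush_c0 in the frame of straightedge between -0.138 and 0.138 m), for 0.2 s.
2. its end presses on the green-capped stop (more than 2 N) while the striped edge is against both red pins (gaps under 1.5 mm) (contact force between straightedge and end_stop above 2 N and z of straightedge in the frame of baseplate below 0.015 m and angle between straightedge's own z axis and vertical below 0.04 rad and x of pin_left_bush_c0 in the frame of straightedge between 0.037 and 0.0415 m and y of pin_left_bush_c0 in the frame of straightedge between -0.138 and 0.138 m and x of pin_right_bush_c0 in the frame of straightedge between 0.037 and 0.0415 m and y of pin_right_bush_c0 in the frame of straightedge between -0.138 and 0.138 m and x of end_stop_bush_c0 in the frame of straightedge between -0.03 and 0.03 m and y of end_stop_bush_c0 in the frame of straightedge between -0.1515 and 0.1515 m), for 0.1 s.
At the end, for the whole second after the job is handed in: The straightedge lies flat on the baseplate, at rest and released, its yellow-striped edge within 1.5 mm of touching both red pins and its end within 1.5 mm of touching the green-capped stop (z of straightedge in the frame of baseplate below 0.015 m and angle between straightedge's own z axis and vertical below 0.04 rad and x of pin_left_bush_c0 in the frame of straightedge between 0.037 and 0.0415 m and y of pin_left_bush_c0 in the frame of straightedge between -0.138 and 0.138 m and x of pin_right_bush_c0 in the frame of straightedge between 0.037 and 0.0415 m and y of pin_right_bush_c0 in the frame of straightedge between -0.138 and 0.138 m and x of end_stop_bush_c0 in the frame of straightedge between -0.03 and 0.03 m and y of end_stop_bush_c0 in the frame of straightedge between -0.1515 and 0.1515 m and linear speed of straightedge below 0.01 m/s and contact force between the fingers and straightedge below 0.05 N).
It fails at once if a pin is pushed by the straightedge with more than 15 N (contact force between straightedge and pin_left above 15 N or contact force between straightedge and pin_right above 15 N or contact force between straightedge and end_stop above 15 N or contact force between straightedge and spare_post above 15 N).
It fails at once if the robot pushes a pin or post directly with more than 15 N (contact force between any of the arm, the fingers and pin_left above 15 N or contact force between any of the arm, the fingers and pin_right above 15 N or contact force between any of the arm, the fingers and end_stop above 15 N or contact force between any of the arm, the fingers and spare_post above 15 N).
It fails at once if the straightedge is lifted off the plate by more than 8 mm or tipped by more than 0.15 rad (z of straightedge in the frame of baseplate above 0.02 m or angle between straightedge's own z axis and vertical above 0.15 rad).
It fails at once if a bystander is moved by more than 10 mm (distance of any of lens_mount, thumbscrew, jar, squat_bottle, beaker, tape_roll from where it was at the start of the episode above 0.01 m).
It also fails if it takes over 72 s, if anything falls off the work surface, if the arm or the gripper's body presses on something with over 40 N, if the wrist force passes 120 N, or if a joint passes its speed limit or range.

ROBOT

A 7-joint arm with a two-finger parallel gripper is mounted at the origin on the work surface. World frame = base frame: x ahead of the robot, y to its left, z up, the work surface at z = 0. Lengths are in m, angles in degrees, forces in N, time in s.
With the tool pointing down it reaches from about 0.425 to 0.875 m from the base axis. Payload 4.7 kg.
Tool frame: the origin (TCP) lies between the finger pads; the fingertips stand 17 mm ahead of it and the grasp point (between the pads) lies 2 mm behind it; z points along the fingers, y is the line along which they close (so a half turn about z gives the same grasp; the last joint's range is limited). The gripper opens to 87 mm and grips with 3 to 60 N. Pads are 19 mm wide; open, the fingers measure 117 mm over their backs; the gripper's body (75 mm by 190 mm) begins 51 mm behind the grasp point.
Start: joints at [72.829, 18.392, -4.016, 83.108, 1.295, 78.541, -3.26], TCP at [0.201, -0.618, 0.24] pointing down, gripper open.
Joint ranges: [-163.93, 163.93], [-17.29, 119.83], [-79.2, 71.16], [3.27, 140.29], [-89.18, 269.18], [5.43, 117.66], [-154.24, 154.24]. Speed limits (degrees/s): [147.25, 147.25, 180, 180, 180, 180, 180].

INTERFACE

Orientations are given as [roll, pitch, yaw] about the fixed x, y, z axes, in that order (R = Rz(yaw) Ry(pitch) Rx(roll)).
In Python, from cell import env, cams gives the robot as it stands.
- The arm moves only by the shell command python3 -m pendant 'ROWS' [FORCE]. ROWS is JSON, a list of rows, each an object of numbers: "tx", "ty", "tz": the shift along the tool's x, y, z each as a share of 0.05 m, from -1 to 1; "spin": the turn about the tool's z as a share of 4 degrees, from -1 to 1; "claw": the closure, from 0 (fully open) to 1 (shut). A call has 1 to 10 rows; each row shifts and turns the commanded pose from where the row before left it, along the tool's axes as they then stand; what a row does not reach is not made up. A row lasts 1/8 s, in which the tool goes at most 62.5 mm and 10.7 degrees, less where a joint would pass 70% of its speed; a pose out of reach is approached as far as the arm can. A call with a number of a shift or a turn outside -1 to 1 is refused whole. A call with a gripper value outside its range is refused whole. The fingers move at their own pace and stop on an object; FORCE is the grip in N (left out, the last holds). Time passes only in rows, so rows that do not move let the fingers close. It gives the time, the measured TCP pose, the force, the opening and the grip force at its end, in the units of the state.
- env.get_obs(): the state, without advancing time (a new reading comes with each control period).
- cams.read_camera(name): name is "scene" or "top" or "wrist"; returns the picture (400x640x3 uint8, red, green, blue); there is no depth.
- cams.camera_info(name): a dict with "fx", "fy", "cx", "cy" (pixels), "k1" (the pictures are not rectified: a ray, as slopes to the right and down, at radius r is drawn at 1 + k1 r^2 times it, then the intrinsics apply), "rvec" (rotation vector, rad) and "tvec" (3), from world to camera coordinates, as OpenCV has them. Camera axes: x right, y down, z forward; pixel columns grow to the right and rows downward; lengths in m; the calibration is good to about 2 mm. A picture is of the moment at which its call begins: read the wrist's pose just before it. camera_info takes no time and is no camera call; for the wrist camera it gives the pose at the moment of the call.
- env.sign_off(): hands the job in; it is judged then, once.
The state is a dict: "time_s": time; "qpos": joint angles; "joint_velocities": joint speeds; "effort": joint torques, N m; "tool_pos": TCP position; "tool_rot": TCP orientation; "force": force on the tool from outside, world axes, zero at the start; "wrist_torque": the same for the moment, N m; "grip_width": finger opening in m; "grasp_force": force on a finger pad.
Only numpy, scipy, OpenCV 4.12 (cv2) and the standard library are available. Lean on these libraries where they do the work, as an engineer would, in place of code of your own. Each camera call takes 0.05 s, during which the arm holds its last target. There are 200 camera calls.

## Working session

There is one attempt and no reset: what is moved stays moved. The work goes in short steps, Python scripts to look and compute and a shell command to move; the robot and the scene stay as the last step left them, time stands still between calls to the robot, and variables do not carry over. Pictures are saved under pics/ and viewed, at most 10 in all, crops included, and the job is handed in when it is done.

```bash
ls; mkdir -p pics
python3 - <<'E'
from cell import env,cams
import cv2
o=env.get_obs();print(o)
for n in("scene","top"):
    print(n,cams.camera_info(n)); cv2.imwrite(f"pics/{n}0.png",cams.read_camera(n)[:,:,::-1])
print(cams.camera_info("wrist"))
E
```

```text
pics
{'time_s': 0.0, 'qpos': array([72.82943235, 18.43876824, -4.01515349, 83.17518305,  1.29583644,
       78.54078372, -3.26047924]), 'joint_velocities': array([ 0.06711354, -0.04031138,  0.03039817,  0.00442703, -0.0872091 ,
        0.07848532,  0.04494069]), 'effort': array([ 1.05340557e-04, -4.91294754e+01, -4.03674496e-01, -3.12539327e+01,
       -6.38073147e-02,  4.36451565e-02,  1.62130386e-04]), 'tool_pos': array([ 0.20041093, -0.61778208,  0.23846228]), 'tool_rot': array([-1.79890554e+02,  6.72049719e-03,  1.79796589e+01]), 'force': array([ 1.06447801,  0.61161956, -1.5467653 ]), 'wrist_torque': array([-0.02933982,  0.02935572, -0.01935198]), 'grasp_force': 0.0, 'grip_width': 0.08658459685058359}
scene {'fx': 452.12642492724984, 'fy': 452.12642492724984, 'cx': 313.54524082579275, 'cy': 205.95313378811176, 'k1': 0.04415586445992776, 'rvec': array([ 2.14212014,  0.64275224, -0.32369111]), 'tvec': array([-0.50119545, -0.15387507,  1.46530689])}
top {'fx': 391.407749242258, 'fy': 391.407749242258, 'cx': 316.7002535574836, 'cy': 199.84464802871415, 'k1': -0.038393779448679624, 'rvec': array([ 2.19214302, -2.18719978,  0.10810367]), 'tvec': array([-0.01017754,  0.59075657,  1.09434737])}
{'fx': 359.5431301823463, 'fy': 359.5431301823463, 'cx': 322.2523133891049, 'cy': 200.7068907318598, 'k1': 0.0078087408070344625, 'rvec': array([-2.36658267,  1.72000533,  0.22470029]), 'tvec': array([-0.6497279 , -0.03107908,  0.38988758])}
```

View pics/scene0.png

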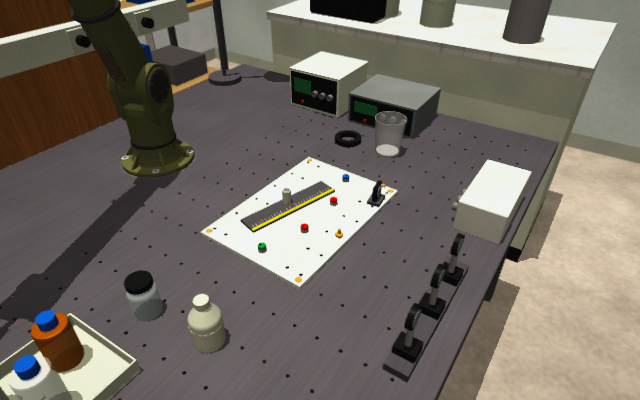

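View pics/top0.png

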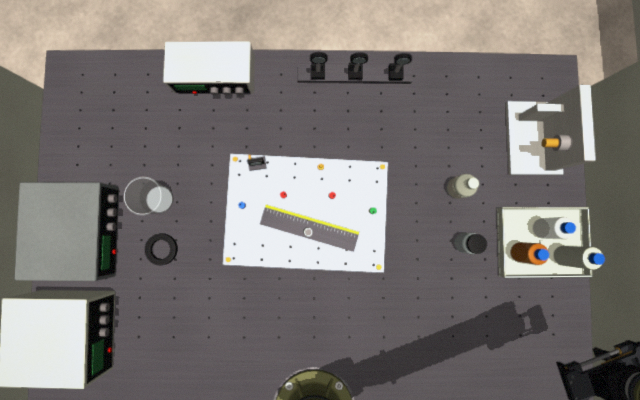

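The scene shows the knob at about (286,193), red caps at (334,201) and (305,228), green at (262,247) and blue at (346,178). In the top view the knob is at (308,232), red caps at (283,195) and (332,195), green at (372,211) on the right (-y) side, and blue at (242,205). Next I triangulate from cap colour centroids and the bar's stripe.

```bash
cat > h.py <<'E'
import numpy as np,cv2
from cell import env,cams
def info(n):
    c=cams.camera_info(n);K=np.array([[c['fx'],0,c['cx']],[0,c['fy'],c['cy']],[0,0,1]])
    return K,c['k1'],cv2.Rodrigues(c['rvec'])[0],np.array(c['tvec'])
def ray(I,p):
    K,k,R,t=I;d=(np.array(p,float)-K[:2,2])/K[0,0];u=d.copy()
    for _ in range(20):u=d/(1+k*(u@u))
    return -R.T@t,R.T@np.array([*u,1])
def atz(I,p,z):
    o,d=ray(I,p);return o+d*(z-o[2])/d[2]
def tri(l):
    A=0;b=0;rs=[ray(*a) for a in l]
    for o,d in rs:
        d=d/np.linalg.norm(d);P=np.eye(3)-np.outer(d,d);A=A+P;b=b+P@o
    x=np.linalg.solve(A,b);return x,[np.linalg.norm(np.cross(x-o,d/np.linalg.norm(d))) for o,d in rs]
HSV={'red':((0,150,90),(6,255,255)),'green':((45,120,60),(80,255,255)),'blue':((105,140,80),(125,255,255)),'yel':((26,150,110),(34,255,255))}
def blobs(im,col,box):
    x0,y0,x1,y1=box;h=cv2.cvtColor(im[y0:y1,x0:x1],cv2.COLOR_RGB2HSV);m=cv2.inRange(h,*HSV[col])
    n,l,s,c=cv2.connectedComponentsWithStats(m)
    return [(c[i]+[x0,y0],s[i,4]) for i in range(1,n) if s[i,4]>5],m
E
python3 - <<'E'
from h import *
np.set_printoptions(precision=4,suppress=True)
B={'scene':(200,150,400,290),'top':(222,150,390,275)}
I={n:info(n) for n in B};im={n:cams.read_camera(n) for n in B}
r={}
for c in HSV:
    for n in B:
        r[c,n]=blobs(im[n],c,B[n])[0];print(c,n,r[c,n])
for n in B:
    x0,y0,x1,y1=B[n];cv2.imwrite(f"pics/{n}c.png",cv2.resize(im[n][y0:y1,x0:x1,::-1],None,fx=4,fy=4,interpolation=cv2.INTER_CUBIC))
s=lambda c,n:sorted([b[0] for b in r[c,n] if b[1]>15],key=lambda p:p[0] if n=='top' else -p[0])
for c in('red','green','blue'):
    for a,b in zip(s(c,'scene'),s(c,'top')): print(c,*tri([(I['scene'],a),(I['top'],b)]))
for n,p in (('top',(230,154)),):pass
E
```

```text
red scene [(array([333.0857, 199.4571]), np.int32(35)), (array([304. , 226.5]), np.int32(38))]
red top [(array([282.8636, 194.4545]), np.int32(22)), (array([331.7826, 195.087 ]), np.int32(23))]
green scene [(array([261.3256, 245.7674]), np.int32(43))]
green top [(array([372.6296, 210.2593]), np.int32(27))]
blue scene [(array([345.2609, 176.087 ]), np.int32(23))]
blue top [(array([241.5, 205. ]), np.int32(26))]
yel scene [(array([292.417 , 208.9382]), np.int32(259))]
yel top [(array([311.7473, 219.2253]), np.int32(182)), (array([378.3, 266.7]), np.int32(10))]
red [0.6063 0.0881 0.0249] [np.float64(0.0005945143181490492), np.float64(0.0005945143181490504)]
red [ 0.6051 -0.0515  0.0247] [np.float64(0.0007307688530511727), np.float64(0.0007307688530512806)]
green [ 0.5614 -0.1685  0.0258] [np.float64(0.00016566465107850276), np.float64(0.00016566465107855692)]
blue [0.576  0.2054 0.0262] [np.float64(0.000918978915440302), np.float64(0.0009189789154406304)]
```

View pics/topc.png

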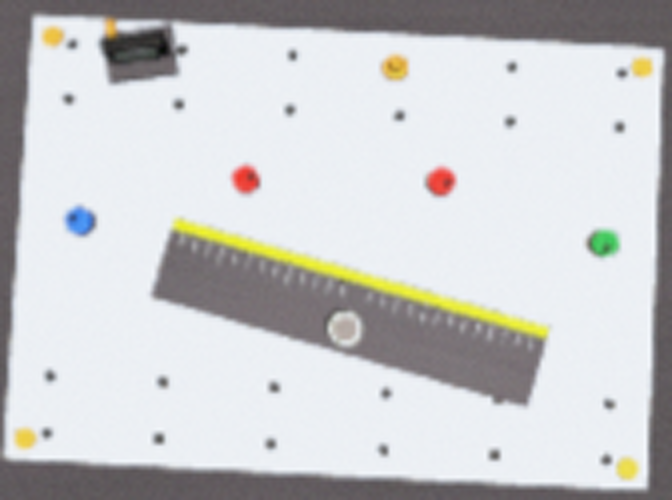

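View pics/scenec.png

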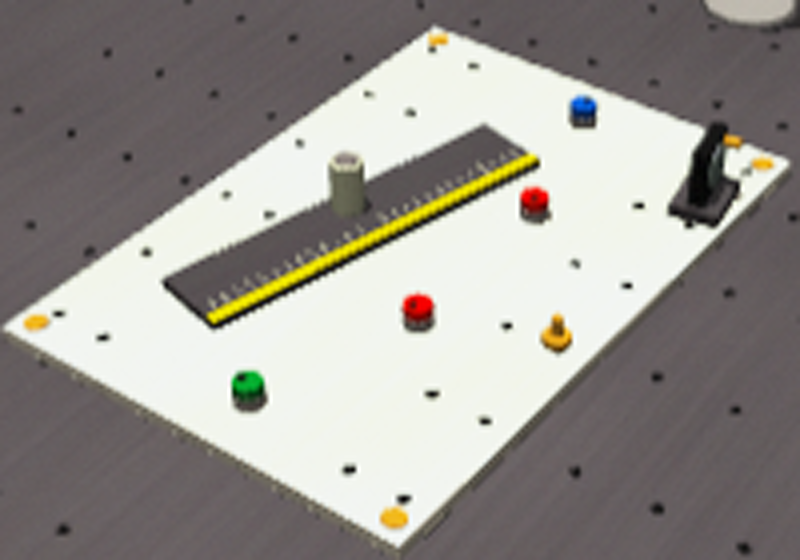

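Top crop: knob top at (344,328), stripe ends at (177,221) and (547,331). Scene crop: knob top at (347,157), stripe ends at (540,159) and (212,320). The stop is on the right (-y). Next come the knob, the bar yaw and the first approach.

```bash
cat >> h.py <<'E'
np.set_printoptions(precision=4,suppress=True)
E
python3 - <<'E'
from h import *
S,T=info('scene'),info('top')
s=lambda x,y:(S,((x+.5)/4-.5+200,(y+.5)/4-.5+150)); t=lambda x,y:(T,((x+.5)/4-.5+222,(y+.5)/4-.5+150))
k=tri([s(347,157),t(344,328)]);print('knobtop',*k)
a=tri([s(540,159),t(176,219)]);b=tri([s(212,320),t(548,330)]);print(a,b)
d=a[0]-b[0];th=np.degrees(np.arctan2(-d[0],d[1]));print('len',np.linalg.norm(d),'yaw',th)
m=(a[0]+b[0])/2;r=np.radians(th);print('knob from edge',m[:2]-42*.001*np.array([np.cos(r),np.sin(r)]))
for n,p in zip('ABCD',[(33,15),(663,47),(647,488),(6,459)]): print('plate',n,atz(*t(*p),.012))
E
```

```text
knobtop [0.501  0.0171 0.0614] [np.float64(0.0008454108577828629), np.float64(0.0008454108577828401)]
(array([0.5793, 0.1383, 0.0188]), [np.float64(0.0019111225399515367), np.float64(0.0019111225399514353)]) (array([ 0.4996, -0.1283,  0.0198]), [np.float64(0.0008058164916984645), np.float64(0.0008058164916984677)])
len 0.2782423093604406 yaw -16.642737879517227
knob from edge [0.4992 0.0171]
plate A [0.7265 0.2437 0.012 ]
plate B [ 0.7052 -0.2156  0.012 ]
plate C [ 0.3863 -0.2001  0.012 ]
plate D [0.4067 0.2569 0.012 ]
```

Heights and bar length agree with the text. The knob is at (0.500, 0.017), the bar yaw is -16.6°, and the pin line lies at x≈0.606 with yaw about -0.5°. Approaching high.

```bash
python3 -m pendant '[{"tx":0.6},{"tx":0.9},{"tx":0.9},{"tx":0.9},{"tx":0.9},{"tx":0.9},{"tx":0.9},{"tx":0.9},{"tx":0.9},{"tx":0.9}]' 5
python3 -m pendant '[{"ty":-0.6},{"ty":-1},{"ty":-1},{"ty":-1},{"ty":-1},{"ty":-1},{"ty":-1},{"ty":-1},{"ty":-1},{"ty":-1}]'
python3 -m pendant '[{"spin":1,"ty":-0.6},{"spin":1},{"spin":1},{"spin":1},{"spin":1},{"spin":1},{"spin":1},{"spin":1},{"spin":0.65},{}]'
python3 - <<'E'
from h import *
o=env.get_obs();print(o['tool_pos'],o['tool_rot'],o['force'],o['qpos'])
cv2.imwrite('pics/w1.png',cams.read_camera('wrist')[:,:,::-1])
print(cams.camera_info('wrist'))
E
```

```text
[ 0.2005 -0.618   0.2389] [-179.9379    0.0053   17.9807] [ 0.0023 -0.1398 -0.5088] [72.8274 18.4225 -4.015  83.1472  1.2958 78.5377 -3.2607]
{'fx': 359.5431301823463, 'fy': 359.5431301823463, 'cx': 322.2523133891049, 'cy': 200.7068907318598, 'k1': 0.0078087408070344625, 'rvec': array([-2.3662,  1.7199,  0.2236]), 'tvec': array([-0.6502, -0.031 ,  0.3898])}invalid input at $[0]: expected keys tx, ty, tz, spin, claw
invalid input at $[0]: expected keys tx, ty, tz, spin, claw
invalid input at $[0]: expected keys tx, ty, tz, spin, claw
```

View pics/w1.png

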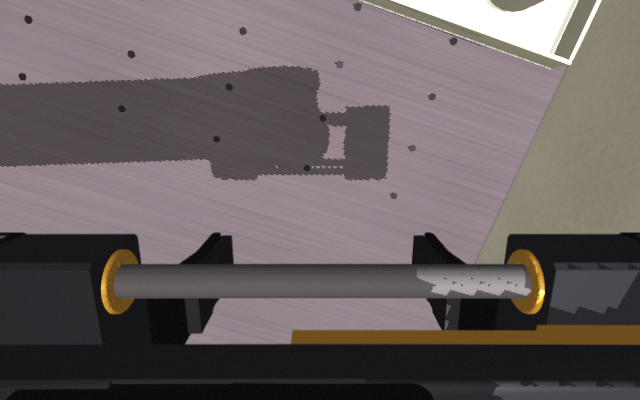

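The arm didn't move, because every row needs all five keys. The wrist picture only shows the table at the start pose with the fingers at (210,280) and (430,280). Retyping the rows.

```bash
python3 -m pendant '[{"tx":0.6,"ty":0,"tz":0,"spin":0,"claw":0},{"tx":0.9,"ty":0,"tz":0,"spin":0,"claw":0},{"tx":0.9,"ty":0,"tz":0,"spin":0,"claw":0},{"tx":0.9,"ty":0,"tz":0,"spin":0,"claw":0},{"tx":0.9,"ty":0,"tz":0,"spin":0,"claw":0},{"tx":0.9,"ty":0,"tz":0,"spin":0,"claw":0},{"tx":0.9,"ty":0,"tz":0,"spin":0,"claw":0},{"tx":0.9,"ty":0,"tz":0,"spin":0,"claw":0},{"tx":0.9,"ty":0,"tz":0,"spin":0,"claw":0},{"tx":0.9,"ty":0,"tz":0,"spin":0,"claw":0}]' 5
python3 -m pendant '[{"tx":0,"ty":-0.6,"tz":0,"spin":0,"claw":0},{"tx":0,"ty":-1,"tz":0,"spin":0,"claw":0},{"tx":0,"ty":-1,"tz":0,"spin":0,"claw":0},{"tx":0,"ty":-1,"tz":0,"spin":0,"claw":0},{"tx":0,"ty":-1,"tz":0,"spin":0,"claw":0},{"tx":0,"ty":-1,"tz":0,"spin":0,"claw":0},{"tx":0,"ty":-1,"tz":0,"spin":0,"claw":0},{"tx":0,"ty":-1,"tz":0,"spin":0,"claw":0},{"tx":0,"ty":-1,"tz":0,"spin":0,"claw":0},{"tx":0,"ty":-1,"tz":0,"spin":0,"claw":0}]'
python3 -m pendant '[{"tx":0,"ty":-0.6,"tz":0,"spin":1,"claw":0},{"tx":0,"ty":0,"tz":0,"spin":1,"claw":0},{"tx":0,"ty":0,"tz":0,"spin":1,"claw":0},{"tx":0,"ty":0,"tz":0,"spin":1,"claw":0},{"tx":0,"ty":0,"tz":0,"spin":1,"claw":0},{"tx":0,"ty":0,"tz":0,"spin":1,"claw":0},{"tx":0,"ty":0,"tz":0,"spin":1,"claw":0},{"tx":0,"ty":0,"tz":0,"spin":1,"claw":0},{"tx":0,"ty":0,"tz":0,"spin":0.65,"claw":0},{"tx":0,"ty":0,"tz":0,"spin":0,"claw":0}]'
python3 - <<'E'
from h import *
o=env.get_obs();print(o['tool_pos'],o['tool_rot'],o['force'],o['qpos'])
print(cams.camera_info('wrist'))
cv2.imwrite('pics/w2.png',cams.read_camera('wrist')[:,:,::-1])
E
```

```text
time_s: 1.5
tool_pos: [0.6155, -0.4836, 0.2393]
tool_rot: [-180.0, 0.0, 18.0]
force: [1.2, -0.8, 0.5]
grip_width: 0.0868
grasp_force: 0.0
time_s: 2.75
tool_pos: [0.4655, -0.0259, 0.2396]
tool_rot: [180.0, -0.0, 18.0]
force: [-0.2, -0.1, 0.3]
grip_width: 0.0868
grasp_force: 0.0
time_s: 4.0
tool_pos: [0.4569, 0.0011, 0.2395]
tool_rot: [180.0, -0.0, -16.6]
force: [-0.2, 0.5, -0.9]
grip_width: 0.0871
grasp_force: 0.0
[0.4569 0.0011 0.2395] [179.9888  -0.0044 -16.5921] [-0.1921  0.4755 -0.8732] [  27.8763   -4.6793  -29.4619  108.1798   -2.3585   75.9073 -107.5213]
{'fx': 359.5431301823463, 'fy': 359.5431301823463, 'cx': 322.2523133891049, 'cy': 200.7068907318598, 'k1': 0.0078087408070344625, 'rvec': array([-1.776 ,  2.3828,  0.3081]), 'tvec': array([0.1309, 0.3924, 0.5014])}
```

View pics/w2.png

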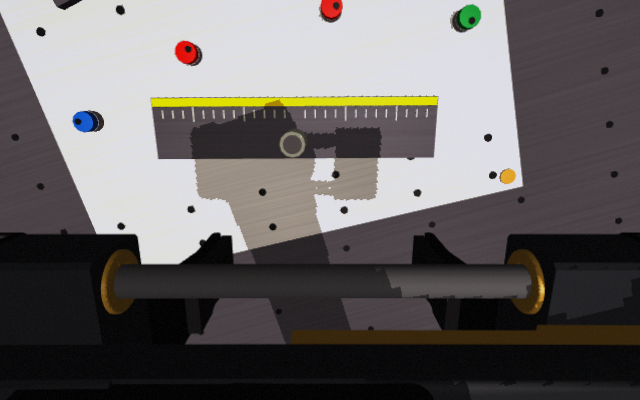

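The wrist view shows the knob top at (291.5,144), the stripe level from (151,97) to (438,96), so the tool is already aligned with the bar, the left red cap at (186,52) and the green cap at (468,17).

Run:
```python
from h import *
W=info('wrist');o=env.get_obs()
k=atz(W,(291.5,144),.060);print('knob',k)
a=atz(W,(151,97),.02);b=atz(W,(438,96.3),.02);d=a-b;print(a,b,np.linalg.norm(d),np.degrees(np.arctan2(-d[0],d[1])))
for p in((186,52),(468,17),(331,8)):print(atz(W,p,.030))
k=np.array([.5,.017]) if 0 else k[:2]
r=np.radians(o['tool_rot'][2]);v=k-o['tool_pos'][:2]
print('tx,ty mm',1e3*v@[np.cos(r),np.sin(r)],1e3*v@[np.sin(r),-np.cos(r)])
```

```text
knob [0.4997 0.0165 0.06  ]
[0.5789 0.138  0.02  ] [ 0.4999 -0.13    0.02  ] 0.2793700426644045 -16.426060210779735
[0.6049 0.0869 0.03  ]
[ 0.5599 -0.1667  0.03  ]
[ 0.6021 -0.0509  0.03  ]
tx,ty mm 36.60213051013337 -26.978349917311753
```

All measurements agree. Descending over the knob to TCP z≈0.046, then closing gently.

```bash
python3 -m pendant '[{"tx":0.366,"ty":-0.27,"tz":0,"spin":0,"claw":0},{"tx":0.366,"ty":-0.27,"tz":0.4,"spin":0,"claw":0},{"tx":0,"ty":0,"tz":0.8,"spin":0,"claw":0},{"tx":0,"ty":0,"tz":0.8,"spin":0,"claw":0},{"tx":0,"ty":0,"tz":0.8,"spin":0,"claw":0},{"tx":0,"ty":0,"tz":0.6,"spin":0,"claw":0},{"tx":0,"ty":0,"tz":0.3,"spin":0,"claw":0},{"tx":0,"ty":0,"tz":0.17,"spin":0,"claw":0},{"tx":0,"ty":0,"tz":0,"spin":0,"claw":0},{"tx":0,"ty":0,"tz":0,"spin":0,"claw":0}]' 5
python3 -m pendant '[{"tx":0,"ty":0,"tz":0,"spin":0,"claw":0.4},{"tx":0,"ty":0,"tz":0,"spin":0,"claw":0.5},{"tx":0,"ty":0,"tz":0,"spin":0,"claw":0.6},{"tx":0,"ty":0,"tz":0,"spin":0,"claw":0.65},{"tx":0,"ty":0,"tz":0,"spin":0,"claw":0.7},{"tx":0,"ty":0,"tz":0,"spin":0,"claw":0.75},{"tx":0,"ty":0,"tz":0,"spin":0,"claw":0.8},{"tx":0,"ty":0,"tz":0,"spin":0,"claw":0.9}]' 5
```

```text
time_s: 5.3
tool_pos: [0.5007, 0.0165, 0.0471]
tool_rot: [-180.0, -0.1, -16.6]
force: [0.1, -0.5, 0.7]
grip_width: 0.087
grasp_force: 0.0
time_s: 6.3
tool_pos: [0.4998, 0.0166, 0.046]
tool_rot: [-180.0, -0.0, -16.6]
force: [-0.3, -1.0, 0.5]
grip_width: 0.024
grasp_force: 5.0
```

Gripped, 24 mm as expected. Grip up to 15 N, turn the bar to about -0.8°, then advance to near contact.

```bash
python3 -m pendant '[{"tx":0,"ty":0,"tz":0,"spin":0,"claw":0.9},{"tx":0,"ty":0,"tz":0,"spin":-0.5,"claw":0.9},{"tx":0,"ty":0,"tz":0,"spin":-0.7,"claw":0.9},{"tx":0,"ty":0,"tz":0,"spin":-0.7,"claw":0.9},{"tx":0,"ty":0,"tz":0,"spin":-0.7,"claw":0.9},{"tx":0,"ty":0,"tz":0,"spin":-0.7,"claw":0.9},{"tx":0,"ty":0,"tz":0,"spin":-0.6,"claw":0.9},{"tx":0,"ty":0,"tz":0,"spin":0,"claw":0.9}]' 15
python3 -m pendant '[{"tx":0.1,"ty":0,"tz":0,"spin":0,"claw":0.9},{"tx":0.15,"ty":0,"tz":0,"spin":0,"claw":0.9},{"tx":0.15,"ty":0,"tz":0,"spin":0,"claw":0.9},{"tx":0.15,"ty":0,"tz":0,"spin":0,"claw":0.9},{"tx":0.1,"ty":0,"tz":0,"spin":0,"claw":0.9},{"tx":0.05,"ty":0,"tz":0,"spin":0,"claw":0.9},{"tx":0,"ty":0,"tz":0,"spin":0,"claw":0.9},{"tx":0,"ty":0,"tz":0,"spin":0,"claw":0.9}]'
python3 - <<'E'
from h import *
o=env.get_obs();print(o['tool_pos'],o['tool_rot'],o['force'],o['wrist_torque'],o['qpos'])
im=cams.read_camera('wrist');W=info('wrist')
cv2.imwrite('pics/w3.png',im[:,:,::-1])
E
```

```text
time_s: 7.3
tool_pos: [0.4997, 0.0162, 0.046]
tool_rot: [180.0, 0.0, -1.0]
force: [0.2, -1.2, -0.6]
grip_width: 0.0237
grasp_force: 15.0
time_s: 8.3
tool_pos: [0.5352, 0.016, 0.046]
tool_rot: [-180.0, -0.1, -1.0]
force: [-1.0, -0.0, 0.8]
grip_width: 0.0233
grasp_force: 15.0
[0.5352 0.016  0.046 ] [-179.9891   -0.0698   -1.015 ] [-1.0037 -0.0106  0.8492] [ 0.1129  0.2833 -0.0084] [  24.1217   18.0063  -32.4038  110.3063   11.6886   54.8434 -104.791 ]
```

View pics/w3.png

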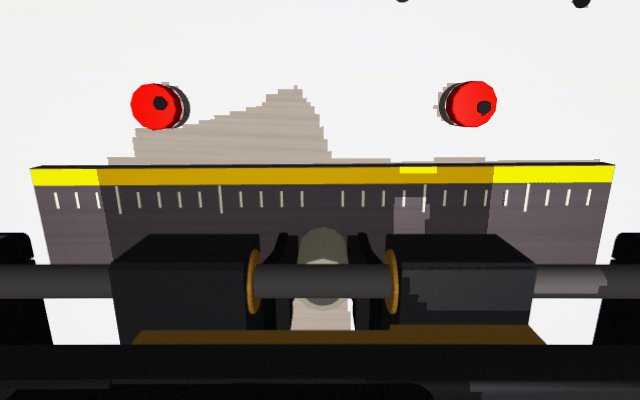

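This near view shows the cap centres at (156,106) and (471,104), and the far top edge of the bar from (32,168) to (613,164). Computing the gaps.

Run:
```python
from h import *
W=info('wrist')
a=atz(W,(32,168),.02);b=atz(W,(613,164.5),.02);d=a-b;L=np.linalg.norm(d);d/=L;n=np.array([d[1],-d[0],0])
print(a,b,L,np.degrees(np.arctan2(-d[0],d[1])))
for p in((156.5,106),(471,104)):
    c=atz(W,p,.030);print(c,'gap mm',1e3*((c-b)@n-.010),'along from mid',1e3*((c-(a+b)/2)@d))
```

```text
[0.5782 0.1537 0.02  ] [ 0.5749 -0.1244  0.02  ] 0.2780663521238904 -0.6796882225976627
[0.6058 0.0859 0.03  ] gap mm 18.445522083826848 along from mid 71.61534923916271
[ 0.6042 -0.0503  0.03  ] gap mm 18.467168085444957 along from mid -64.63283302470208
```

Parallel, with a gap of 18.4 mm. Advancing 15 mm, then small steps.

```bash
python3 -m pendant '[{"tx":0.1,"ty":0,"tz":0,"spin":0,"claw":0.9},{"tx":0.1,"ty":0,"tz":0,"spin":0,"claw":0.9},{"tx":0.06,"ty":0,"tz":0,"spin":0,"claw":0.9},{"tx":0.04,"ty":0,"tz":0,"spin":0,"claw":0.9},{"tx":0,"ty":0,"tz":0,"spin":0,"claw":0.9},{"tx":0,"ty":0,"tz":0,"spin":0,"claw":0.9}]'
python3 -m pendant '[{"tx":0.02,"ty":0,"tz":0,"spin":0,"claw":0.9},{"tx":0,"ty":0,"tz":0,"spin":0,"claw":0.9},{"tx":0,"ty":0,"tz":0,"spin":0,"claw":0.9}]'; python3 -c "
from h import *
for i in range(3):
  o=env.get_obs();print(o['tool_pos'],o['force'],o['wrist_torque'],o['tool_rot'][2])"
```

```text
time_s: 9.1
tool_pos: [0.5501, 0.0155, 0.046]
tool_rot: [180.0, -0.1, -1.0]
force: [-1.8, 0.2, 1.1]
grip_width: 0.0235
grasp_force: 15.0
time_s: 9.48
tool_pos: [0.5505, 0.0155, 0.046]
tool_rot: [180.0, 0.0, -1.0]
force: [-4.8, -0.3, 4.7]
grip_width: 0.0235
grasp_force: 15.0
[0.5505 0.0155 0.046 ] [-4.8429 -0.3148  4.6536] [ 0.0274  0.9501 -0.0915] -1.0218075068586217
[0.5505 0.0155 0.046 ] [-4.8429 -0.3148  4.6536] [ 0.0274  0.9501 -0.0915] -1.0218075068586217
[0.5505 0.0155 0.046 ] [-4.8429 -0.3148  4.6536] [ 0.0274  0.9501 -0.0915] -1.0218075068586217
```

```bash
python3 -m pendant '[{"tx":0.012,"ty":0,"tz":0,"spin":0,"claw":0.9},{"tx":0,"ty":0,"tz":0,"spin":0,"claw":0.9},{"tx":0,"ty":0,"tz":0,"spin":0,"claw":0.9}]'; python3 -c "
from h import *
o=env.get_obs();print(o['tool_pos'],o['force'],o['wrist_torque'],o['tool_rot'])"
python3 -m pendant '[{"tx":0.012,"ty":0,"tz":0,"spin":0,"claw":0.9},{"tx":0,"ty":0,"tz":0,"spin":0,"claw":0.9},{"tx":0,"ty":0,"tz":0,"spin":0,"claw":0.9}]'; python3 -c "
from h import *
o=env.get_obs();print(o['tool_pos'],o['force'],o['wrist_torque'],o['tool_rot'])"
```

```text
time_s: 9.85
tool_pos: [0.5514, 0.0156, 0.046]
tool_rot: [180.0, -0.0, -1.0]
force: [-3.1, 0.3, 2.7]
grip_width: 0.0234
grasp_force: 15.0
[0.5514 0.0156 0.046 ] [-3.0995  0.3255  2.7464] [-0.025   0.7464 -0.001 ] [179.9973  -0.0107  -1.0185]
time_s: 10.22
tool_pos: [0.552, 0.0156, 0.046]
tool_rot: [180.0, -0.0, -1.0]
force: [-3.2, 0.4, 2.0]
grip_width: 0.0233
grasp_force: 15.0
[0.552  0.0156 0.046 ] [-3.2163  0.3716  2.003 ] [ 0.0172  0.8029 -0.0134] [179.9989  -0.0098  -1.0204]
```

That was plate friction (still moving 0.6 mm per step). Continuing.

```bash
for i in 1; do :; done
python3 -m pendant '[{"tx":0.012,"ty":0,"tz":0,"spin":0,"claw":0.9},{"tx":0,"ty":0,"tz":0,"spin":0,"claw":0.9},{"tx":0,"ty":0,"tz":0,"spin":0,"claw":0.9}]'; python3 -c "
from h import *
o=env.get_obs();print(o['tool_pos'],o['force'],o['wrist_torque'],o['tool_rot'])"
python3 -m pendant '[{"tx":0.012,"ty":0,"tz":0,"spin":0,"claw":0.9},{"tx":0,"ty":0,"tz":0,"spin":0,"claw":0.9},{"tx":0,"ty":0,"tz":0,"spin":0,"claw":0.9}]'; python3 -c "
from h import *
o=env.get_obs();print(o['tool_pos'],o['force'],o['wrist_torque'],o['tool_rot'])"
```

```text
time_s: 10.6
tool_pos: [0.5526, 0.0156, 0.046]
tool_rot: [180.0, -0.0, -1.0]
force: [-2.9, -0.2, 2.7]
grip_width: 0.0237
grasp_force: 15.0
[0.5526 0.0156 0.046 ] [-2.8709 -0.1867  2.6743] [0.0379 0.73   0.0162] [179.9993  -0.0084  -1.0219]
time_s: 10.98
tool_pos: [0.5532, 0.0156, 0.046]
tool_rot: [180.0, -0.0, -1.0]
force: [-3.2, 0.1, 2.5]
grip_width: 0.0231
grasp_force: 15.0
[0.5532 0.0156 0.046 ] [-3.2341  0.0694  2.472 ] [0.0605 0.7667 0.0075] [179.9986  -0.0046  -1.0174]
```

```bash
python3 -m pendant '[{"tx":0.012,"ty":0,"tz":0,"spin":0,"claw":0.9},{"tx":0,"ty":0,"tz":0,"spin":0,"claw":0.9},{"tx":0,"ty":0,"tz":0,"spin":0,"claw":0.9}]'; python3 -c "
from h import *
o=env.get_obs();print(o['tool_pos'],o['force'],o['wrist_torque'],o['tool_rot'])"
python3 -m pendant '[{"tx":0.012,"ty":0,"tz":0,"spin":0,"claw":0.9},{"tx":0,"ty":0,"tz":0,"spin":0,"claw":0.9},{"tx":0,"ty":0,"tz":0,"spin":0,"claw":0.9}]'; python3 -c "
from h import *
o=env.get_obs();print(o['tool_pos'],o['force'],o['wrist_torque'],o['tool_rot'])"
```

```text
time_s: 11.35
tool_pos: [0.5533, 0.0156, 0.046]
tool_rot: [180.0, 0.1, -1.0]
force: [-5.5, 0.7, 3.7]
grip_width: 0.0237
grasp_force: 15.0
[0.5533 0.0156 0.046 ] [-5.4951  0.6583  3.6649] [ 0.0949  1.1242 -0.0019] [179.9897   0.0626  -1.0203]
time_s: 11.72
tool_pos: [0.5534, 0.0155, 0.046]
tool_rot: [180.0, 0.1, -1.0]
force: [-7.1, -0.6, 5.1]
grip_width: 0.0235
grasp_force: 15.0
[0.5534 0.0155 0.046 ] [-7.0996 -0.5598  5.0774] [ 0.0403  1.4541 -0.0392] [179.973    0.1225  -1.0147]
```

Real contact now: the position is stuck, the force is rising and the z torque is about 0, so both pins are touched. Pressing about 1.2 mm further in command.

```bash
python3 -m pendant '[{"tx":0.012,"ty":0,"tz":0,"spin":0,"claw":0.9},{"tx":0.01,"ty":0,"tz":0,"spin":0,"claw":0.9},{"tx":0,"ty":0,"tz":0,"spin":0,"claw":0.9},{"tx":0,"ty":0,"tz":0,"spin":0,"claw":0.9},{"tx":0,"ty":0,"tz":0,"spin":0,"claw":0.9}]'; python3 -c "
from h import *
o=env.get_obs();print(o['tool_pos'],o['force'],o['wrist_torque'],o['tool_rot'])"
```

```text
time_s: 12.35
tool_pos: [0.5535, 0.0155, 0.046]
tool_rot: [180.0, 0.3, -1.0]
force: [-9.1, 0.3, 9.0]
grip_width: 0.0237
grasp_force: 15.0
[0.5535 0.0155 0.046 ] [-9.1473  0.2675  9.0263] [0.0723 2.0646 0.0171] [179.9562   0.2505  -1.0153]
```

```bash
python3 -m pendant '[{"tx":0.01,"ty":0,"tz":-0.015,"spin":0,"claw":0.9},{"tx":0.01,"ty":0,"tz":0,"spin":0,"claw":0.9},{"tx":0,"ty":0,"tz":0,"spin":0,"claw":0.9},{"tx":0,"ty":0,"tz":0,"spin":0,"claw":0.9},{"tx":0,"ty":0,"tz":0,"spin":0,"claw":0.9}]' 20; python3 -c "
from h import *
o=env.get_obs();print(o['tool_pos'],o['force'],o['wrist_torque'],o['tool_rot'])"
```

```text
time_s: 12.98
tool_pos: [0.5535, 0.0155, 0.046]
tool_rot: [180.0, 0.4, -1.0]
force: [-10.3, -0.0, 6.1]
grip_width: 0.0233
grasp_force: 20.0
[0.5535 0.0155 0.046 ] [-10.2865  -0.0016   6.0669] [ 0.0638  2.11   -0.0294] [179.9571   0.3625  -1.0084]
```

```bash
python3 -m pendant '[{"tx":0.012,"ty":0,"tz":-0.01,"spin":0,"claw":0.9},{"tx":0.012,"ty":0,"tz":0,"spin":0,"claw":0.9},{"tx":0.006,"ty":0,"tz":0,"spin":0,"claw":0.9},{"tx":0,"ty":0,"tz":0,"spin":0,"claw":0.9},{"tx":0,"ty":0,"tz":0,"spin":0,"claw":0.9}]' 20; python3 -c "
from h import *
o=env.get_obs();print(o['tool_pos'],o['force'],o['wrist_torque'],o['tool_rot'])"
```

```text
time_s: 13.6
tool_pos: [0.5536, 0.0155, 0.046]
tool_rot: [179.9, 0.5, -1.0]
force: [-12.0, 0.6, 6.5]
grip_width: 0.0235
grasp_force: 20.0
[0.5536 0.0155 0.046 ] [-12.0016   0.6143   6.4506] [ 0.0536  2.7182 -0.0525] [179.9444   0.5401  -1.007 ]
```

12 N total with near-zero z torque. Next, a tiny spin each way to confirm that both pins are in contact.

```bash
cat > o.py <<'E'
from h import *
o=env.get_obs();print(o['time_s'],o['tool_pos'],'F',o['force'],'T',o['wrist_torque'],o['tool_rot'],'J7',o['effort'][6])
E
python3 -m pendant '[{"tx":0,"ty":0,"tz":0,"spin":0.06,"claw":0.9},{"tx":0,"ty":0,"tz":0,"spin":0,"claw":0.9},{"tx":0,"ty":0,"tz":0,"spin":0,"claw":0.9}]' >/dev/null; python3 o.py
python3 -m pendant '[{"tx":0,"ty":0,"tz":0,"spin":-0.12,"claw":0.9},{"tx":0,"ty":0,"tz":0,"spin":0,"claw":0.9},{"tx":0,"ty":0,"tz":0,"spin":0,"claw":0.9}]'>/dev/null; python3 o.py
python3 -m pendant '[{"tx":0,"ty":0,"tz":0,"spin":0.06,"claw":0.9},{"tx":0,"ty":0,"tz":0,"spin":0,"claw":0.9},{"tx":0,"ty":0,"tz":0,"spin":0,"claw":0.9}]' >/dev/null; python3 o.py
```

```text
13.975 [0.5536 0.0155 0.046 ] F [-11.7677   0.166    6.4124] T [0.097  2.7266 0.0619] [179.9337   0.5375  -1.2322] J7 -0.07593024289235473
14.35 [0.5536 0.0155 0.046 ] F [-13.1736   0.8773   5.5644] T [ 0.0932  2.6948 -0.0332] [179.9465   0.5375  -0.7772] J7 0.043834601528942585
14.725 [0.5536 0.0155 0.046 ] F [-11.5901  -0.3197   6.8297] T [ 0.1008  2.7259 -0.0219] [179.9417   0.5387  -1.0092] J7 -0.005392042075982317
```

Both pins are held (x fixed, small torque either way). Relaxing slightly and sliding toward the stop (-y), 28 mm.

```bash
python3 -m pendant '[{"tx":-0.012,"ty":0.03,"tz":0,"spin":0,"claw":0.9},{"tx":0,"ty":0.06,"tz":0,"spin":0,"claw":0.9},{"tx":0,"ty":0.06,"tz":0,"spin":0,"claw":0.9},{"tx":0,"ty":0.05,"tz":0,"spin":0,"claw":0.9},{"tx":0,"ty":0,"tz":0,"spin":0,"claw":0.9}]' ; python3 o.py
python3 -m pendant '[{"tx":0,"ty":0.06,"tz":0,"spin":0,"claw":0.9},{"tx":0,"ty":0.08,"tz":0,"spin":0,"claw":0.9},{"tx":0,"ty":0.08,"tz":0,"spin":0,"claw":0.9},{"tx":0,"ty":0.08,"tz":0,"spin":0,"claw":0.9},{"tx":0,"ty":0.05,"tz":0,"spin":0,"claw":0.9},{"tx":0,"ty":0,"tz":0,"spin":0,"claw":0.9}]' >/dev/null; python3 o.py
```

```text
time_s: 15.35
tool_pos: [0.5536, 0.0093, 0.046]
tool_rot: [-179.8, 0.4, -0.9]
force: [-10.0, 6.2, 4.5]
grip_width: 0.0236
grasp_force: 20.0
15.35 [0.5536 0.0093 0.046 ] F [-9.9614  6.2167  4.5141] T [1.3695 2.2657 0.0296] [-179.783     0.4295   -0.8846] J7 0.005633157561533153
16.1 [ 0.5534 -0.0085  0.046 ] F [-9.7505  6.5324  3.0826] T [1.3405 2.1423 0.034 ] [-179.7952    0.4188   -0.8939] J7 -0.000823989375930978
```

```bash
python3 -m pendant '[{"tx":0,"ty":0.03,"tz":0,"spin":0,"claw":0.9},{"tx":0,"ty":0.03,"tz":0,"spin":0,"claw":0.9},{"tx":0,"ty":0.02,"tz":0,"spin":0,"claw":0.9},{"tx":0,"ty":0,"tz":0,"spin":0,"claw":0.9}]' >/dev/null ; python3 o.py
python3 -m pendant '[{"tx":0,"ty":0.02,"tz":0,"spin":0,"claw":0.9},{"tx":0,"ty":0,"tz":0,"spin":0,"claw":0.9},{"tx":0,"ty":0,"tz":0,"spin":0,"claw":0.9}]' >/dev/null; python3 o.py
python3 - <<'E'
from h import *
im=cams.read_camera('wrist');cv2.imwrite('pics/w4.png',im[:,:,::-1])
E
```

```text
16.6 [ 0.5534 -0.0122  0.046 ] F [-9.6625  7.0865  2.899 ] T [ 1.42    2.1693 -0.0105] [-179.779     0.4138   -0.8787] J7 -0.009781693224795163
16.975 [ 0.5534 -0.0131  0.046 ] F [-9.4413  7.7815  2.8293] T [1.5126 2.0925 0.0282] [-179.7763    0.4149   -0.879 ] J7 -0.01328132813796401
```

View pics/w4.png

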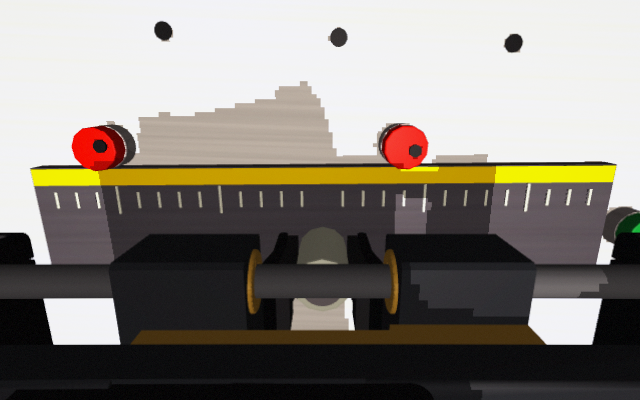

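Both red caps, at (97,147) and (404,147), lie against the bar's edge, and the green stop at (620,222) is just off the right end. Continuing in 1 mm steps and smaller.

```bash
python3 -m pendant '[{"tx":0,"ty":0.02,"tz":0,"spin":0,"claw":0.9},{"tx":0,"ty":0,"tz":0,"spin":0,"claw":0.9},{"tx":0,"ty":0,"tz":0,"spin":0,"claw":0.9}]' >/dev/null; python3 o.py
python3 -m pendant '[{"tx":0,"ty":0.02,"tz":0,"spin":0,"claw":0.9},{"tx":0,"ty":0,"tz":0,"spin":0,"claw":0.9},{"tx":0,"ty":0,"tz":0,"spin":0,"claw":0.9}]' >/dev/null; python3 o.py
```

```text
17.4 [ 0.5534 -0.0141  0.046 ] F [-9.9518  6.843   3.4658] T [ 1.484   2.12   -0.0026] [-179.7762    0.4121   -0.8729] J7 -0.013949652202427387
17.775 [ 0.5534 -0.0151  0.046 ] F [-9.871   7.7228  4.0091] T [1.4866 2.12   0.0602] [-179.7747    0.4096   -0.8747] J7 -0.014216917043086141
```

```bash
python3 -m pendant '[{"tx":0,"ty":0.012,"tz":0,"spin":0,"claw":0.9},{"tx":0,"ty":0,"tz":0,"spin":0,"claw":0.9},{"tx":0,"ty":0,"tz":0,"spin":0,"claw":0.9}]' >/dev/null; python3 o.py
```

```text
18.15 [ 0.5534 -0.0156  0.046 ] F [-9.1325  7.475   3.3187] T [1.5161 2.0843 0.0589] [-179.7699    0.4078   -0.8739] J7 -0.01546042738482356
```

```bash
python3 -m pendant '[{"tx":0,"ty":0.016,"tz":0,"spin":0,"claw":0.9},{"tx":0,"ty":0,"tz":0,"spin":0,"claw":0.9},{"tx":0,"ty":0,"tz":0,"spin":0,"claw":0.9}]' >/dev/null; python3 o.py
python3 -m pendant '[{"tx":0,"ty":0.016,"tz":0,"spin":0,"claw":0.9},{"tx":0,"ty":0,"tz":0,"spin":0,"claw":0.9},{"tx":0,"ty":0,"tz":0,"spin":0,"claw":0.9}]' >/dev/null; python3 o.py
```

```text
18.525 [ 0.5533 -0.0165  0.046 ] F [-9.4012  7.0976  4.1855] T [1.5235 2.1309 0.0613] [-179.7726    0.4128   -0.8772] J7 -0.01598754432052374
18.9 [ 0.5533 -0.0173  0.046 ] F [-9.0846  7.0976  3.8814] T [1.493  2.0777 0.0391] [-179.7748    0.4106   -0.8727] J7 -0.01676018990110606
```

```bash
python3 -m pendant '[{"tx":0,"ty":0.016,"tz":0,"spin":0,"claw":0.9},{"tx":0,"ty":0,"tz":0,"spin":0,"claw":0.9},{"tx":0,"ty":0,"tz":0,"spin":0,"claw":0.9}]' >/dev/null; python3 o.py
```

```text
19.275 [ 0.5533 -0.018   0.046 ] F [-9.4164  7.2089  2.6409] T [1.5181 2.0922 0.0491] [-179.7692    0.4116   -0.8775] J7 -0.012602153874468058
```

```bash
python3 -m pendant '[{"tx":0,"ty":0.016,"tz":0,"spin":0,"claw":0.9},{"tx":0,"ty":0,"tz":0,"spin":0,"claw":0.9},{"tx":0,"ty":0,"tz":0,"spin":0,"claw":0.9}]' >/dev/null; python3 o.py
python3 -m pendant '[{"tx":0,"ty":0.016,"tz":0,"spin":0,"claw":0.9},{"tx":0,"ty":0,"tz":0,"spin":0,"claw":0.9},{"tx":0,"ty":0,"tz":0,"spin":0,"claw":0.9}]' >/dev/null; python3 o.py
```

```text
19.65 [ 0.5533 -0.0181  0.046 ] F [-9.631   8.4733  3.6645] T [ 1.7571  2.1115 -0.0026] [-179.7194    0.404    -0.8499] J7 -0.0054421802633441985
20.025 [ 0.5533 -0.0181  0.046 ] F [-9.2238 10.2766  3.0737] T [ 2.043   2.089  -0.0576] [-179.6704    0.4053   -0.8227] J7 -0.0027903735463041812
```

```bash
python3 -m pendant '[{"tx":0,"ty":0.016,"tz":0,"spin":0,"claw":0.9},{"tx":0,"ty":0,"tz":0,"spin":0,"claw":0.9},{"tx":0,"ty":0,"tz":0,"spin":0,"claw":0.9}]' >/dev/null; python3 o.py
```

```text
20.4 [ 0.5533 -0.0182  0.046 ] F [-9.6521 11.2171  2.9364] T [ 2.2653  2.0918 -0.0212] [-179.6226    0.4008   -0.8016] J7 -0.0003778832069656346
```

The end butts on the stop at y=-0.0181 with about 4 N over the sliding drag. One small extra press, then unload.

```bash
python3 -m pendant '[{"tx":0,"ty":0.012,"tz":0,"spin":0,"claw":0.9},{"tx":0,"ty":0,"tz":0,"spin":0,"claw":0.9},{"tx":0,"ty":0,"tz":0,"spin":0,"claw":0.9}]' >/dev/null; python3 o.py
python3 -m pendant '[{"tx":-0.015,"ty":-0.02,"tz":0,"spin":0,"claw":0.9},{"tx":-0.015,"ty":-0.02,"tz":0,"spin":0,"claw":0.9},{"tx":-0.01,"ty":-0.02,"tz":0,"spin":0,"claw":0.9},{"tx":0,"ty":0,"tz":0,"spin":0,"claw":0.9},{"tx":0,"ty":0,"tz":0,"spin":0,"claw":0.9}]' >/dev/null; python3 o.py
```

```text
20.775 [ 0.5533 -0.0182  0.046 ] F [-10.3756  12.1306   2.8024] T [ 2.4957  2.0751 -0.0543] [-179.5877    0.3957   -0.7785] J7 0.0009556624718243256
21.4 [ 0.5532 -0.0181  0.0461] F [-4.5923  7.2324 -1.1895] T [ 1.4241  0.9816 -0.0201] [-179.7489    0.1695   -0.8722] J7 -0.03921707742847502
```

```bash
python3 -m pendant '[{"tx":-0.01,"ty":-0.025,"tz":0.012,"spin":0,"claw":0.9},{"tx":-0.008,"ty":-0.025,"tz":0,"spin":0,"claw":0.9},{"tx":0,"ty":-0.01,"tz":0,"spin":0,"claw":0.9},{"tx":0,"ty":0,"tz":0,"spin":0,"claw":0.9},{"tx":0,"ty":0,"tz":0,"spin":0,"claw":0.9}]' 5 >/dev/null; python3 o.py
```

```text
22.025 [ 0.5532 -0.018   0.0461] F [-4.3325  4.4769 -2.7601] T [0.9527 0.7727 0.0767] [-179.9265    0.0674   -0.9985] J7 -0.044869728153571486
```

```bash
python3 -m pendant '[{"tx":0,"ty":0,"tz":0,"spin":0,"claw":0.9},{"tx":0,"ty":0,"tz":0,"spin":0,"claw":0.7},{"tx":0,"ty":0,"tz":0,"spin":0,"claw":0.67},{"tx":0,"ty":0,"tz":0,"spin":0,"claw":0.62},{"tx":0,"ty":0,"tz":0,"spin":0,"claw":0.55},{"tx":0,"ty":0,"tz":0,"spin":0,"claw":0.5},{"tx":0,"ty":0,"tz":0,"spin":0,"claw":0.5}]' 3; python3 o.py
python3 - <<'E'
from h import *
im=cams.read_camera('wrist');cv2.imwrite('pics/w5.png',im[:,:,::-1])
E
```

```text
time_s: 22.9
tool_pos: [0.5539, -0.0192, 0.0468]
tool_rot: [180.0, -0.0, -1.0]
force: [0.5, 0.0, -1.0]
grip_width: 0.043
grasp_force: 0.0
22.9 [ 0.5539 -0.0192  0.0468] F [ 0.5062  0.0289 -1.027 ] T [ 0.0021  0.0045 -0.0282] [179.9843  -0.0179  -1.0277] J7 -0.00014784136965317884
```

View pics/w5.png

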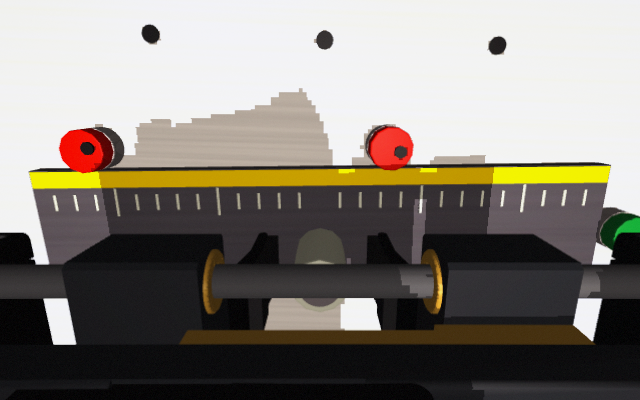

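The bar is released: red caps at (86,150) and (390,147) sit against the edge, and the green stop is at the right end (605,225). Retracting straight up, then checking the gaps from above.

```bash
python3 -m pendant '[{"tx":0,"ty":0,"tz":-0.1,"spin":0,"claw":0.5},{"tx":0,"ty":0,"tz":-0.3,"spin":0,"claw":0.5},{"tx":0,"ty":0,"tz":-0.6,"spin":0,"claw":0.5},{"tx":0,"ty":0,"tz":-0.8,"spin":0,"claw":0.5},{"tx":-0.4,"ty":0,"tz":-0.8,"spin":0,"claw":0.5},{"tx":-0.6,"ty":0,"tz":-0.6,"spin":0,"claw":0.5},{"tx":0,"ty":0,"tz":0,"spin":0,"claw":0.5},{"tx":0,"ty":0,"tz":0,"spin":0,"claw":0.5}]'
python3 - <<'E'
from h import *
im=cams.read_camera('wrist');cv2.imwrite('pics/w6.png',im[:,:,::-1])
E
```

```text
time_s: 23.95
tool_pos: [0.5041, -0.0182, 0.207]
tool_rot: [180.0, -0.1, -1.0]
force: [-1.1, -0.5, -0.3]
grip_width: 0.0434
grasp_force: 0.0
```

View pics/w6.png

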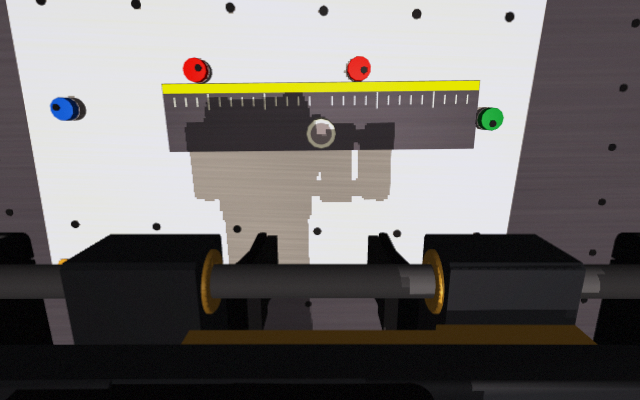

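The bar edge (162,85)–(480,81) meets both red caps at (196,69) and (359,68), and its right end meets the green cap at (491,118). A quick numeric check, then hand in.

Run:
```python
from h import *
W=info('wrist')
a=atz(W,(162,85),.02);b=atz(W,(480,81),.02);d=a-b;print(np.linalg.norm(d));d/=np.linalg.norm(d);n=np.array([d[1],-d[0],0])
for p in((195.5,69.5),(359,68.5)):print('gap mm',1e3*((atz(W,p,.03)-b)@n-.010))
print('stop gap',1e3*(-(atz(W,(491,118),.03)-b)@d-.010))
print(env.sign_off())
```

```text
0.2786741055536877
gap mm 1.5478905969368
gap mm 0.7849088961901628
stop gap -1.5117569776541309
the job is handed in; nothing more can be done
None
```

I slid the straightedge against both red pins, butted it on the green stop and released it, then handed the job in at about 24 s. In the final camera check all three gaps were within about 1.5 mm, roughly the measuring error. I inferred the pin forces from the wrist readings, and no verdict came back.

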